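# Open the label printer by its hidden release

## Task

The label printer has run out and must be opened for a new roll. Feel with a fingertip along the flat deck at the front of its top for the flush pad that gives (the cover release; the two that look like it are rigid blanks), press it so that the cover springs up, then push the cover right back, past upright, until it stays open by itself. Nothing is to be picked up: leave everything around the printer where it stands.

Things in the scene. Friction and masses are not known exactly. Their poses are not given: they have to be found in the camera images.
- printer: grey label printer screwed to the table (it cannot move), 190 x 190 x 140 mm high, on a 215 x 222 x 4 mm plate; origin at the centre of its underside, x to its back, y to its left seen from the robot, z up. Its flat deck, 44 mm deep, runs along the front of its top, z = 140 mm; behind it, past a 6 mm label slot, lies the cover, flush with it. Wells in the deck: centres at x = -72.5, y = 52, 0, -52 mm
- well_left (a point): centre of the left of three rectangular wells in the flat deck along the front of the printer's top (left and right as seen from the robot), in the plane of the deck, 140 mm above the table; axes as the printer's. 34 mm (x) by 46 mm (y), filled by a plain pad of the same plastic with its top 1.5 mm below the deck. In one of the wells, not always the same, the pad is the release; the other two are rigid blanks that look the same
- well_middle (a point): centre of the middle of three rectangular wells in the flat deck along the front of the printer's top (left and right as seen from the robot), in the plane of the deck, 140 mm above the table; axes as the printer's. 34 mm (x) by 46 mm (y), filled by a plain pad of the same plastic with its top 1.5 mm below the deck. In one of the wells, not always the same, the pad is the release; the other two are rigid blanks that look the same
- well_right (a point): centre of the right of three rectangular wells in the flat deck along the front of the printer's top (left and right as seen from the robot), in the plane of the deck, 140 mm above the table; axes as the printer's. 34 mm (x) by 46 mm (y), filled by a plain pad of the same plastic with its top 1.5 mm below the deck. In one of the wells, not always the same, the pad is the release; the other two are rigid blanks that look the same
- release (a joint): travel in m of the release pad: 0 at rest, 0.005 pressed home; it springs back. It starts to give at 1.5 N and is home at 4.5 N; the cover unlatches after about 3 mm
- cover (a joint): angle in rad of the printer's cover: 0 shut and latched, about 1.1 when it has sprung up by itself (within 2 s) after the release is pressed, 1.85 fully back against its stop. Past upright (1.57) it falls back by its own weight and stays; let go before, it sinks to 1.1 again. Its hinge is damped; pushing its edge back takes under 3 N if the finger does not jam against it. It is held shut until the release is pressed
- cover_edge (a point): middle of the free front edge of the cover: a flat panel 118 mm deep, 148 mm wide, 6 mm thick, with a ledge under this edge that sticks out 5 mm in front of it and reaches 14 mm below the panel's top; the rest of its underside is clear. The hinge lies along the printer's y at printer x = 68 mm, z = 136 mm, 113 mm from this edge; x points along the panel from the edge to the hinge, y along the edge, z out of its upper face
- spare_roll: new roll of labels standing on end beside the printer, white, 68 mm across, 100 mm tall; origin at the centre of its underside. Bystander: leave alone
- marker: marker pen lying on the table in front of the printer, 125 mm long, 15 mm thick; origin on its underside near mid-length. Bystander: leave alone
- deli_tub: round tub with white lid, 90 mm across, 75 mm tall, on the right of the printer; origin at the centre of its underside. Bystander: leave alone
- sauce_bottle: pale bottle with white cap, 58 mm across, 190 mm tall, on the right of the printer towards its back; origin at the centre of its underside. Bystander: leave alone
- white_bowl: white bowl, 100 mm across, 45 mm tall, on the left of the printer towards its back; origin at the centre of its underside. Bystander: leave alone
- spatula: spatula lying flat near the robot's left, about 280 mm long; origin on its underside. Bystander: leave alone

How it is judged (in metres and radians):
On the way:
1. the release has been pressed and the cover has sprung up (value of joint cover above 0.3 rad), for 0.1 s.
At the end, for the whole second after the job is handed in: The cover is back past 1.6 rad (just beyond upright) and rests there, the release has sprung back, and every bystander is within 30 mm of where it stood (value of joint cover above 1.6 rad and velocity of joint cover below 0.05 rad/s and value of joint release below 0.001 m and distance of each of spare_roll, marker, deli_tub, sauce_bottle, white_bowl, spatula from where it was at the start of the episode below 0.03 m); the robot touches nothing.
It fails at once if something around the printer was lifted, carried or knocked away (more than 30 mm) (distance of any of spare_roll, marker, deli_tub, sauce_bottle, white_bowl, spatula from where it was at the start of the episode above 0.03 m).
It also fails if it takes over 48 s, if anything falls off the work surface, if the arm or the gripper's body presses on something with over 40 N, if the wrist force passes 120 N, or if a joint passes its speed limit or range.

## Robot

A 6-joint arm with a two-finger parallel gripper is mounted at the origin on the work surface. World frame = base frame: x ahead of the robot, y to its left, z up, the work surface at z = 0. Lengths are in mm, angles in rad, forces in N, time in s.
With the tool pointing down it reaches from about 425 to 1125 mm from the base axis. Payload 14.9 kg.
Tool frame: the origin (TCP) lies midway between the tips of the shut fingers; the grasp point (between the pads) lies 19 mm behind it; z points along the fingers, y is the direction in which the jaws open and shut (so a half turn about z gives the same grasp; the last joint's range is limited). The gripper opens to 91 mm and grips with 3 to 60 N. Pads are 32 mm wide; open, the fingers measure 118 mm over their backs; the gripper's body (76 mm by 178 mm) begins 60 mm behind the grasp point.
Start: joints at [1.074, 0.379, 1.734, -0, 1.028, -0.033], TCP at [313.154, 626.061, 213.932] pointing down, gripper open.
Joint ranges: [-2.77, 2.77], [-0.74, 2.19], [0, 2.66], [-1.06, 4.2], [0.31, 2.87], [-3.08, 3.08]. Speed limits (rad/s): [1.89, 1.89, 2.39, 3.14, 3.14, 3.14].

## Interface

Orientations are given as a 3x3 rotation matrix whose columns are the frame's x, y, z axes.
In Python, from workcell import monitor, imaging, env gives the robot as it stands.
- The arm moves only by the tool arm_command, never from a script. Its argument "targets" is one flat list of numbers, 5 for each row, row after row: the shift along the tool's x, y, z in cm, then the turn about the tool's z in rad, then the closure, from 0 (fully open) to 1 (shut). In form: [dx, dy, dz, roll, hand, dx, dy, dz, roll, hand, ...]. A call has 1 to 12 rows; each row is the pose to reach, as a shift and turn from the pose measured when the call began, along the tool's axes at that moment; what a row does not reach only later rows make up. A row lasts 1/12 s, in which the tool goes at most 41.7 mm and 7.16 degrees, less where a joint would pass 70% of its speed; a pose out of reach is approached as far as the arm can. A call with a gripper value outside its range is refused whole. The fingers move at their own pace and stop on an object; "squeeze" is the grip in N (left out, the last holds). Time passes only in rows, so rows that repeat a pose let the fingers close. It gives the time, the measured TCP pose, the force and the opening at its end, in the units of the state.
- monitor.state(): the state, without advancing time (a new reading comes with each control period).
- imaging.camera(name): name is "side" or "top" or "wrist"; returns the picture (400x640x3 uint8, red, green, blue); there is no depth.
- imaging.get_calibration(name): a dict with "fx", "fy", "cx", "cy" (pixels), "T" (4x4, takes a point from camera to world coordinates); the wrist camera has in their place "hand_eye" (4x4, takes a point from camera to tool coordinates, whose origin is the TCP and whose axes are the flange's). Camera axes: x right, y up, looking along -z (the intrinsics and any distortion apply to the point x, -y, -z); pixel columns grow to the right and rows downward; lengths in mm; the calibration is good to about 2 mm. A picture is of the moment at which its call begins: read the wrist's pose just before it. get_calibration takes no time and is no camera call.
- env.finish_job(): hands the job in, once; it reports no verdict.
The state is a dict: "time_s": time; "joint_pos": joint angles; "joint_velocities": joint speeds; "joint_efforts": joint torques, N m; "ee_pos": TCP position; "orientation": TCP orientation; "ft_force": force on the tool from outside, world axes, zero at the start; "torque": the same for the moment, N m; "width": finger opening in mm.
Only numpy, scipy, OpenCV 4.12 (cv2) and the standard library are available. Lean on these libraries where they do the work, as an engineer would, in place of code of your own. Each camera call takes 0.05 s, during which the arm holds its last target.

## Working session

There is one attempt and no reset: what is moved stays moved. The work goes in short steps, Python scripts to look and compute and a tool call to move; the robot and the scene stay as the last step left them, time stands still between calls to the robot, and variables do not carry over. Pictures are saved under pics/ and viewed, and the job is handed in when it is done.

Besides the shell and the picture viewer there is one more tool, called after "Emit:" as a command line: name --argument value ..., lists and objects as JSON in quotes. arm_command: Moves the arm, as the interface text tells. Its arguments: {"type":"object","properties":{"targets":{"type":"array","items":{"type":"number"}},"squeeze":{"type":"number"}},"required":["targets"]}

```bash
mkdir -p pics; ls; python3 - <<'E'
from workcell import monitor, imaging, env
import cv2,numpy as np
s=monitor.state();print(s)
for n in ("side","top"):
    im=imaging.camera(n);cv2.imwrite(f"pics/{n}0.png",im[:,:,::-1]);c=imaging.get_calibration(n);print(n,c)
print(imaging.get_calibration("wrist"))
E
```

```text
pics
{'time_s': 0.0, 'joint_pos': array([ 1.07372247e+00,  3.79414998e-01,  1.73475757e+00,  5.57610504e-06,
        1.02845392e+00, -3.32699706e-02]), 'joint_velocities': array([ 4.42674380e-04, -6.47960619e-04,  3.71707922e-05, -6.81718011e-04,
        4.90582104e-04, -7.61687934e-04]), 'joint_efforts': array([ 2.33358558e-03, -7.63728333e+01, -4.34372449e+01,  6.51279534e-02,
        4.24837600e-02, -9.21182209e-05]), 'ee_pos': array([312.95503944, 625.7304222 , 213.2952381 ]), 'orientation': array([[-8.94355994e-01,  4.47355685e-01, -4.97184730e-04],
       [ 4.47355960e-01,  8.94355535e-01, -9.06438682e-04],
       [ 3.91594181e-05, -1.03309742e-03, -9.99999466e-01]]), 'ft_force': array([ 0.63646902, -0.4612335 ,  0.55901465]), 'torque': array([ 0.00281464,  0.02635467, -0.0389139 ]), 'width': 91.8402375420688}
side {'fx': 419.53315897263565, 'fy': 419.53315897263565, 'cx': 316.84986421808446, 'cy': 195.30659854169824, 'T': array([[ 9.79933680e-01,  1.21560850e-01, -1.57965005e-01,
         3.42076283e+02],
       [-1.99130718e-01,  6.31924882e-01, -7.49011283e-01,
        -6.56
[... 395 characters left out ...]
684794e-01,  1.95228319e-03,  2.50300132e-02,
         6.68293896e+01],
       [ 2.51001965e-02,  9.92179845e-02,  9.94749100e-01,
         1.03654849e+03],
       [ 0.00000000e+00,  0.00000000e+00,  0.00000000e+00,
         1.00000000e+00]])}
{'fx': 328.1692858850069, 'fy': 328.1692858850069, 'cx': 324.95703825513027, 'cy': 203.40827738782224, 'hand_eye': array([[ 8.29871624e-04,  9.61828168e-01,  2.73652858e-01,
         7.65059319e+01],
       [ 9.99999168e-01, -1.06831401e-03,  7.22315045e-04,
        -1.26764745e-01],
       [ 9.87090139e-04,  2.73652031e-01, -9.61828255e-01,
        -1.72193926e+02],
       [ 0.00000000e+00,  0.00000000e+00,  0.00000000e+00,
         1.00000000e+00]])}
```

View pics/top0.png

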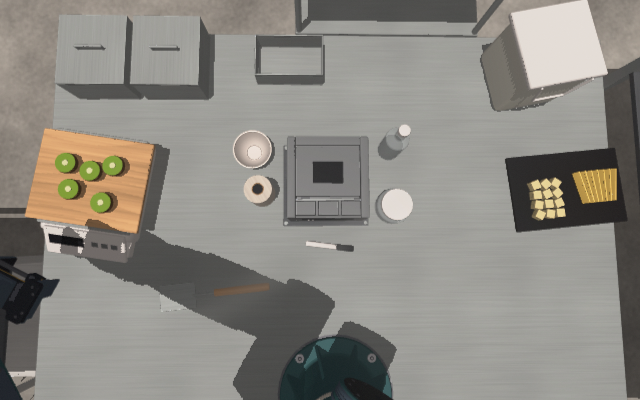

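View pics/side0.png

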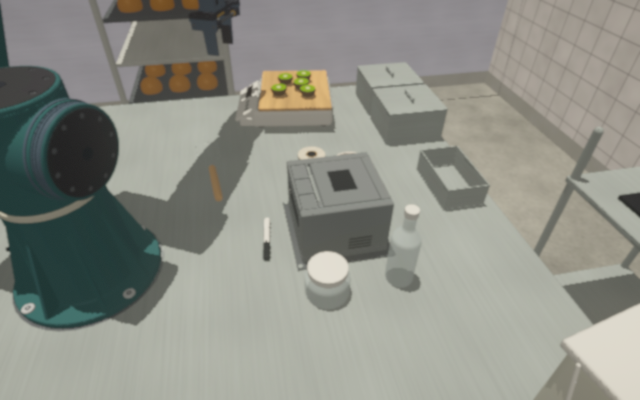

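The top view shows the printer at about px (287–369, 136–224), with the three wells in its front deck at row ~208. I'll zoom in to measure it.

```bash
python3 - <<'E'
import cv2
im=cv2.imread("pics/top0.png")[125:260,230:420]
cv2.imwrite("pics/topz.png",cv2.resize(im,None,fx=4,fy=4,interpolation=cv2.INTER_CUBIC))
E
```

```text
(no output)
```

View pics/topz.png

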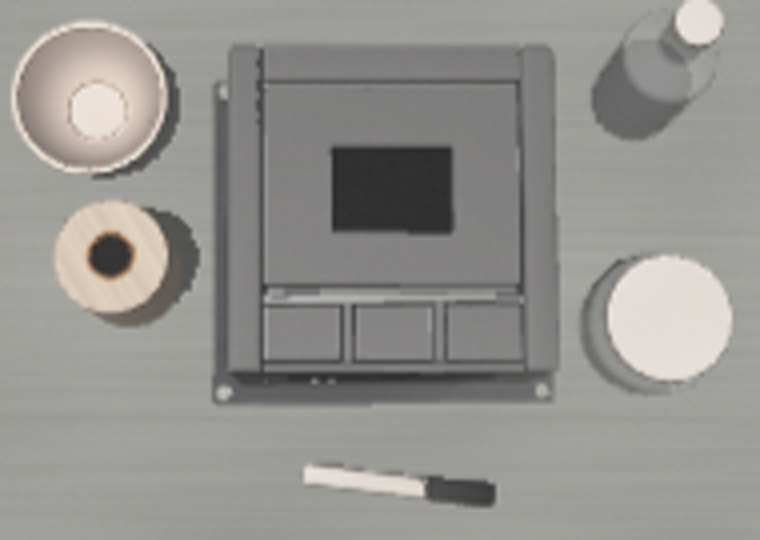

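```bash
cat > h.py <<'E'
from workcell import monitor, imaging, env
import cv2,numpy as np
def ray(n,u,v,z):
    c=imaging.get_calibration(n);T=c["T"]
    d=T[:3,:3]@np.array([(u-c["cx"])/c["fx"],-(v-c["cy"])/c["fy"],-1]);o=T[:3,3]
    return o+d*(z-o[2])/d[2]
def proj(n,p):
    c=imaging.get_calibration(n);T=c["T"];q=T[:3,:3].T@(np.asarray(p,float)-T[:3,3])
    return c["cx"]-c["fx"]*q[0]/q[2], c["cy"]+c["fy"]*q[1]/q[2]
def st(): 
    s=monitor.state();print("t",round(s["time_s"],2),"p",s["ee_pos"].round(1),"f",s["ft_force"].round(2),"w",round(s["width"],1));print(s["orientation"].round(4).tolist(),s["joint_pos"].round(3))
    return s
E
python3 - <<'E'
from h import *
f=lambda a,b,z=140:ray("top",230+(a+.5)/4-.5,125+(b+.5)/4-.5,z).round(1)
for n,a,b,z in [("TL",230,45,140),("TR",553,45,140),("BL",230,372,140),("BR",555,372,140),("wl",302,332,138.5),("wm",393,333,138.5),("wr",484,332,138.5),("plBL",213,403,4),("plBR",553,402,4),("plTL",216,80,4),("edge",392,286,140),("hole",223,392,4),("hole2",543,390,4),("roll",111,256,100),("tub",669,318,75),("bottle",698,20,190),("bowl",90,97,45)]: print(n,f(a,b,z))
E
```

```text
TL [625.7 116.8 140. ]
TR [626.9 -71.4 140. ]
BL [435.7 115.4 140. ]
BR [435.9 -70.  140. ]
wl [458.7  74.6 138.5]
wm [458.2  22.5 138.5]
wr [458.9 -29.7 138.5]
plBL [423.6 133.7   4. ]
plBR [424.4 -89.2   4. ]
plTL [638.8 133.5   4. ]
edge [485.1  23.1 140. ]
hole [430.8 127.2   4. ]
hole2 [432.3 -82.7   4. ]
roll [507.4 189.  100. ]
tub [ 473.2 -150.9   75. ]
bottle [ 627.9 -144.3  190. ]
bowl [617.1 211.1  45. ]
```

Emit:
arm_command --targets '[-40,-47.4,-1.7,1.107,1,-40,-47.4,-1.7,1.107,1,-40,-47.4,-1.7,1.107,1,-40,-47.4,-1.7,1.107,1,-40,-47.4,-1.7,1.107,1,-40,-47.4,-1.7,1.107,1,-40,-47.4,-1.7,1.107,1,-40,-47.4,-1.7,1.107,1,-40,-47.4,-1.7,1.107,1,-40,-47.4,-1.7,1.107,1,-40,-47.4,-1.7,1.107,1,-40,-47.4,-1.7,1.107,1]' --squeeze 10

```text
time_s: 1.1
ee_pos: [430.2, 138.3, 227.6]
orientation: [[-0.0, 1.0, -0.0], [1.0, 0.0, -0.001], [-0.001, -0.0, -1.0]]
ft_force: [1.1, 1.1, 0.1]
width: 14.1
```

Emit:
arm_command --targets '[-11.6,2.8,-0.2,0,1,-11.6,2.8,-0.2,0,1,-11.6,2.8,-0.2,0,1,-11.6,2.8,-0.2,0,1,-11.6,2.8,-0.2,0,1,-11.6,2.8,-0.2,0,1,-11.6,2.8,-0.2,0,1,-11.6,2.8,-0.2,0,1]'

```text
time_s: 1.77
ee_pos: [458.0, 23.3, 229.6]
orientation: [[-0.002, 1.0, -0.001], [1.0, 0.002, -0.001], [-0.001, -0.001, -1.0]]
ft_force: [0.3, 0.1, 0.3]
width: 0.5
```

```bash
python3 - <<'E'
from h import *
s=st();im=imaging.camera("wrist");cv2.imwrite("pics/w1.png",im[:,:,::-1])
c=imaging.get_calibration("wrist");H=c["hand_eye"];T=np.eye(4);T[:3,:3]=s["orientation"];T[:3,3]=s["ee_pos"];W=T@H
np.save("W.npy",W)
for p in [(458.5,74.5,138.5),(458.5,22.5,138.5),(458.5,-29.5,138.5)]:
    q=W[:3,:3].T@(np.array(p)-W[:3,3]);print(c["cx"]-c["fx"]*q[0]/q[2], c["cy"]+c["fy"]*q[1]/q[2])
E
```

```text
t 1.77 p [458.   23.3 229.6] f [0.27 0.06 0.27] w 0.5
[[-0.0021, 1.0, -0.0005], [1.0, 0.0021, -0.0008], [-0.0008, -0.0005, -1.0]] [ 1.000e-03 -3.800e-02  2.198e+00 -1.000e-03  9.820e-01 -1.000e-03]
325.0255149758901 143.36102583724116
324.84240264834995 206.26118797751084
324.6774322377491 262.9294948825326
```

View pics/w1.png

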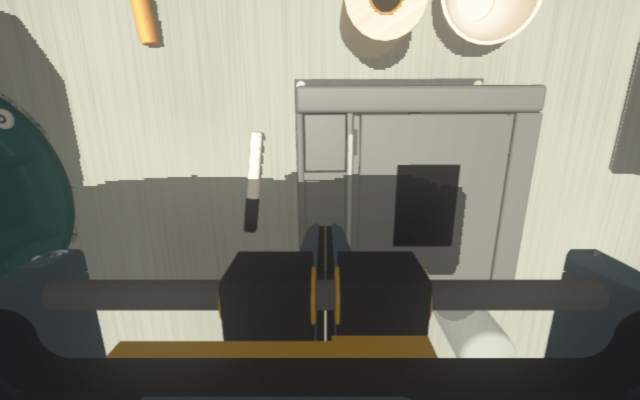

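The wrist picture shows the left well at cols 304–346, rows 114–171, with its centre at (325, 143). That matches the prediction of (325, 143.4), so I'll descend onto the middle well.

Emit:
arm_command --targets '[0,0,3,0,1,0,0,6,0,1,0,0,8,0,1,0,0,8.6,0,1,0,0,8.7,0,1,0,0,8.7,0,1,0,0,8.7,0,1]'

```text
time_s: 2.4
ee_pos: [458.8, 23.5, 143.8]
orientation: [[-0.003, 1.0, 0.001], [1.0, 0.003, -0.001], [-0.001, 0.001, -1.0]]
ft_force: [-0.2, 0.6, -0.2]
width: 0.7
```

Emit:
arm_command --targets '[0,0,0.3,0,1,0,0,0.4,0,1,0,0,0.4,0,1]'

```text
time_s: 2.65
ee_pos: [459.1, 23.5, 140.3]
orientation: [[-0.003, 1.0, 0.002], [1.0, 0.003, -0.001], [-0.001, 0.002, -1.0]]
ft_force: [-0.6, -1.0, -0.1]
width: 0.3
```

Emit:
arm_command --targets '[0,0,0.1,0,1,0,0,0.15,0,1,0,0,0.15,0,1]'

```text
time_s: 2.9
ee_pos: [459.1, 23.4, 138.8]
orientation: [[-0.003, 1.0, 0.002], [1.0, 0.003, -0.001], [-0.001, 0.002, -1.0]]
ft_force: [-0.2, -0.0, 0.6]
width: 0.2
```

Emit:
arm_command --targets '[0,0,0.1,0,1,0,0,0.1,0,1,0,0,0.1,0,1]'

```text
time_s: 3.15
ee_pos: [459.2, 23.5, 138.7]
orientation: [[-0.002, 1.0, 0.002], [1.0, 0.002, -0.001], [-0.001, 0.002, -1.0]]
ft_force: [-9.0, -0.6, 23.4]
width: 0.4
```

Emit:
arm_command --targets '[0,0,0.1,0,1,0,0,0.1,0,1,0,0,0.1,0,1]'

```text
time_s: 3.4
ee_pos: [459.2, 23.4, 138.7]
orientation: [[-0.002, 1.0, 0.001], [1.0, 0.002, -0.001], [-0.001, 0.001, -1.0]]
ft_force: [-10.2, -1.0, 25.7]
width: 0.4
```

The middle pad is rigid: 25 N with no travel. Next I'll try the left one.

Emit:
arm_command --targets '[0,0,-1.5,0,1,2.5,0,-1.5,0,1,5.1,-0.05,-1.5,0,1,5.1,-0.05,-1.5,0,1,5.1,-0.05,-0.6,0,1,5.1,-0.05,-0.3,0,1,5.1,-0.05,-0.3,0,1]'

```text
time_s: 3.98
ee_pos: [457.8, 73.8, 140.4]
orientation: [[-0.002, 1.0, -0.001], [1.0, 0.002, -0.001], [-0.001, -0.001, -1.0]]
ft_force: [0.2, 0.1, 0.4]
width: 0.3
```

Emit:
arm_command --targets '[0,0,0.1,0,1,0,0,0.2,0,1,0,0,0.2,0,1]'

```text
time_s: 4.23
ee_pos: [457.7, 73.3, 138.2]
orientation: [[-0.001, 1.0, -0.002], [1.0, 0.001, -0.001], [-0.001, -0.002, -1.0]]
ft_force: [-1.6, -0.7, 2.2]
width: 0.5
```

Emit:
arm_command --targets '[0,0,0.1,0,1,0,0,0.1,0,1,0,0,0.1,0,1]'

```text
time_s: 4.48
ee_pos: [457.9, 73.2, 137.3]
orientation: [[-0.001, 1.0, -0.001], [1.0, 0.001, -0.001], [-0.001, -0.001, -1.0]]
ft_force: [0.3, -0.4, 1.1]
width: 0.8
```

The left pad gives, so I'll press it home and then lift.

Emit:
arm_command --targets '[0,0,0.2,0,1,0,0,0.35,0,1,0,0,0.38,0,1]'

```text
time_s: 4.73
ee_pos: [458.0, 73.2, 133.6]
orientation: [[-0.001, 1.0, -0.001], [1.0, 0.001, -0.001], [-0.001, -0.001, -1.0]]
ft_force: [-3.7, -1.0, 13.0]
width: 0.2
```

Emit:
arm_command --targets '[0,0,-4,0,1,0,0,-8,0,1,0,0,-12,0,1,0,0,-15,0,1,0,0,-15,0,1,0,0,-15,0,1]'

```text
time_s: 5.23
ee_pos: [458.9, 73.6, 285.0]
orientation: [[-0.002, 1.0, 0.002], [1.0, 0.002, -0.001], [-0.001, 0.002, -1.0]]
ft_force: [-0.1, 1.0, -1.0]
width: 0.5
```

```bash
python3 - <<'E'
from h import *
s=st();im=imaging.camera("side");cv2.imwrite("pics/s2.png",im[:,:,::-1])
E
```

```text
t 5.23 p [458.9  73.6 285. ] f [-0.11  0.99 -1.01] w 0.5
[[-0.0015, 1.0, 0.0022], [1.0, 0.0015, -0.0009], [-0.0009, 0.0022, -1.0]] [ 1.090e-01 -1.000e-01  2.144e+00 -1.000e-03  1.095e+00  1.090e-01]
```

View pics/s2.png

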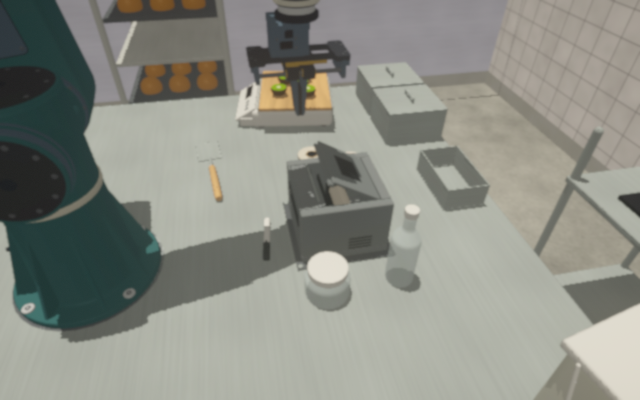

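The cover has sprung and is rising (lifted panel at about px (340, 165)). I'll move to the centre line and wait for it to settle.

Emit:
arm_command --targets '[-2.5,-0.5,0,0,1,-5,-0.5,0,0,1,-5,-0.5,0,0,1,-5,-0.5,0,0,1,-5,-0.5,0,0,1,-5,-0.5,0,0,1,-5,-0.5,0,0,1,-5,-0.5,0,0,1,-5,-0.5,0,0,1,-5,-0.5,0,0,1,-5,-0.5,0,0,1,-5,-0.5,0,0,1]'

```text
time_s: 6.28
ee_pos: [453.2, 23.5, 283.5]
orientation: [[-0.002, 1.0, -0.0], [1.0, 0.002, -0.001], [-0.001, -0.0, -1.0]]
ft_force: [0.2, 0.5, 0.5]
width: 0.7
```

Emit:
arm_command --targets '[0,0,0,0,1,0,0,0,0,1,0,0,0,0,1,0,0,0,0,1,0,0,3,0,1,0,0,6,0,1,0,0,8,0,1,0,0,8,0,1,0,0,8,0,1,0,0,8,0,1]'

```text
time_s: 7.12
ee_pos: [453.9, 23.4, 204.8]
orientation: [[-0.002, 1.0, 0.001], [1.0, 0.002, -0.001], [-0.001, 0.001, -1.0]]
ft_force: [-0.1, 0.2, 0.9]
width: 0.5
```

```bash
python3 - <<'E'
from h import *
s=st()
for n in("side","wrist"):
  im=imaging.camera(n);cv2.imwrite(f"pics/{n}3.png",im[:,:,::-1])
E
python3 -c "
import cv2;im=cv2.imread('pics/side3.png')[60:280,220:460];cv2.imwrite('pics/side3z.png',cv2.resize(im,None,fx=2.5,fy=2.5))"
```

```text
t 7.12 p [453.9  23.4 204.8] f [-0.1   0.16  0.89] w 0.5
[[-0.0016, 1.0, 0.0007], [1.0, 0.0016, -0.0012], [-0.0012, 0.0007, -1.0]] [ 1.000e-03 -8.000e-03  2.223e+00 -2.000e-03  9.270e-01  0.000e+00]
```

View pics/side3z.png

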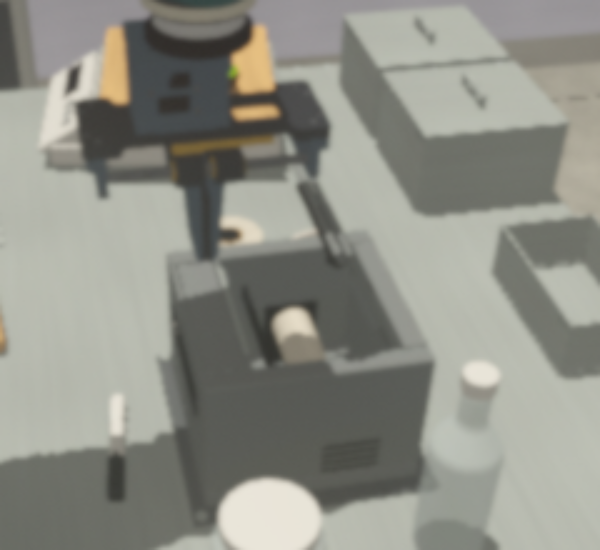

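View pics/wrist3.png

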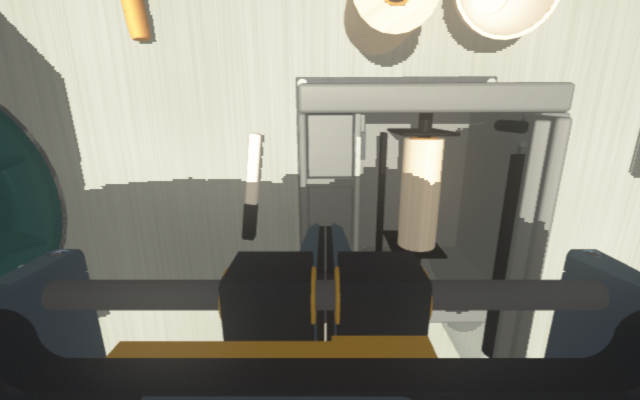

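```bash
python3 - <<'E'
from h import *
z=lambda p:tuple(np.round((np.array(proj("side",p))-[220,60])*2.5,0))
print("tip",z((453.9,23.4,204.8)))
for x in(543,365):
  for y in(61,-15):
    for h in(284,264): print(x,y,h,z((x,y,h)))
for a in(.9,1.0,1.1,1.2):
  for y in (96.5,-51.5):print(a,y,z((599-113*np.cos(a)+4*np.sin(a),y,136+113*np.sin(a)+4*np.cos(a))))
E
python3 -c "
import cv2;im=cv2.imread('pics/side3.png')[90:190,240:380];cv2.imwrite('pics/side3y.png',cv2.resize(im,None,fx=5,fy=5))"
```

```text
tip (np.float64(204.0), np.float64(248.0))
543 61 284 (np.float64(306.0), np.float64(127.0))
543 61 264 (np.float64(305.0), np.float64(149.0))
543 -15 284 (np.float64(331.0), np.float64(177.0))
543 -15 264 (np.float64(329.0), np.float64(200.0))
365 61 284 (np.float64(80.0), np.float64(148.0))
365 61 264 (np.float64(82.0), np.float64(171.0))
365 -15 284 (np.float64(89.0), np.float64(201.0))
365 -15 264 (np.float64(91.0), np.float64(224.0))
0.9 96.5 (np.float64(280.0), np.float64(168.0))
0.9 -51.5 (np.float64(325.0), np.float64(270.0))
1.0 96.5 (np.float64(291.0), np.float64(161.0))
1.0 -51.5 (np.float64(337.0), np.float64(261.0))
1.1 96.5 (np.float64(302.0), np.float64(154.0))
1.1 -51.5 (np.float64(351.0), np.float64(254.0))
1.2 96.5 (np.float64(315.0), np.float64(149.0))
1.2 -51.5 (np.float64(365.0), np.float64(248.0))
```

View pics/side3y.png

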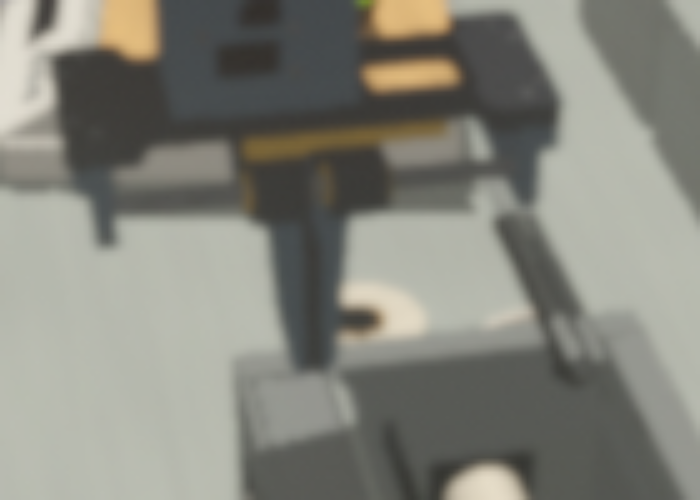

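The cover stands at about 1.1 rad: its edge is at zoomed px (302, 180). The legs at the ends of the gripper hang to about 58 mm above the tip. I'll raise the tip to z≈222 so they clear the cover top, then push along +x.

Emit:
arm_command --targets '[0,0,-1.7,0,1,0,2,-1.7,0,1,0,4,-1.7,0,1,0,5.5,-1.7,0,1,0,6.2,-1.7,0,1,0,6.6,-1.7,0,1,0,7,-1.7,0,1]'

```text
time_s: 7.8
ee_pos: [524.0, 23.6, 222.5]
orientation: [[-0.002, 1.0, 0.002], [1.0, 0.002, -0.001], [-0.001, 0.002, -1.0]]
ft_force: [-0.1, -0.0, -0.7]
width: 0.7
```

Emit:
arm_command --targets '[0,0.4,0,0,1,0,0.8,0,0,1,0,1.2,0,0,1,0,1.6,0,0,1,0,2,0,0,1,0,2.4,0,0,1]'

```text
time_s: 8.3
ee_pos: [548.4, 23.6, 222.6]
orientation: [[-0.002, 1.0, 0.002], [1.0, 0.002, -0.001], [-0.001, 0.002, -1.0]]
ft_force: [-0.1, -0.7, -0.1]
width: 0.6
```

```bash
cat > look.py <<'E'
import sys
from h import *
s=st();im=imaging.camera("side");im=im[60:240,220:460,::-1];cv2.imwrite(sys.argv[1],cv2.resize(im,None,fx=3,fy=3))
E
python3 look.py pics/s4.png
```

```text
t 8.3 p [548.4  23.6 222.6] f [-0.1  -0.71 -0.05] w 0.6
[[-0.0016, 1.0, 0.002], [1.0, 0.0016, -0.0012], [-0.0012, 0.002, -1.0]] [ 1.000e-03  1.290e-01  2.037e+00 -2.000e-03  9.730e-01  0.000e+00]
```

View pics/s4.png

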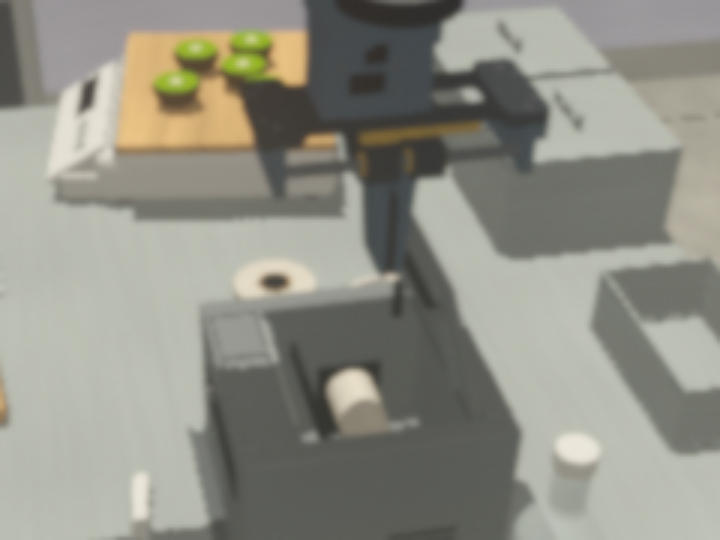

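The finger (tip at about (390, 265)) is against the edge and the cover is more upright. I'll continue pushing.

Emit:
arm_command --targets '[0,0.5,0,0,1,0,1,0,0,1,0,1.5,0,0,1,0,2,0,0,1,0,2.5,0,0,1,0,3,0,0,1,0,3.5,0,0,1,0,4,0,0,1]'

```text
time_s: 9.02
ee_pos: [589.5, 23.7, 222.7]
orientation: [[-0.002, 1.0, 0.002], [1.0, 0.002, -0.001], [-0.001, 0.002, -1.0]]
ft_force: [0.3, 0.2, -0.6]
width: 0.5
```

Emit:
arm_command --targets '[0,0.4,0,0,1,0,0.8,0,0,1,0,1.2,0,0,1,0,1.6,0,0,1,0,2,0,0,1,0,2.2,0,0,1,0,2.2,0,0,1]'

```text
time_s: 9.6
ee_pos: [608.6, 23.7, 222.4]
orientation: [[-0.002, 1.0, -0.006], [1.0, 0.002, -0.001], [-0.001, -0.006, -1.0]]
ft_force: [-26.7, -0.6, 18.3]
width: 0.4
```

```bash
python3 look.py pics/s5.png
```

```text
t 9.6 p [608.6  23.7 222.4] f [-26.74  -0.63  18.31] w 0.4
[[-0.0017, 1.0, -0.0061], [1.0, 0.0017, -0.0013], [-0.0013, -0.0061, -1.0]] [ 1.000e-03  2.310e-01  1.915e+00 -2.000e-03  1.002e+00  0.000e+00]
```

View pics/s5.png

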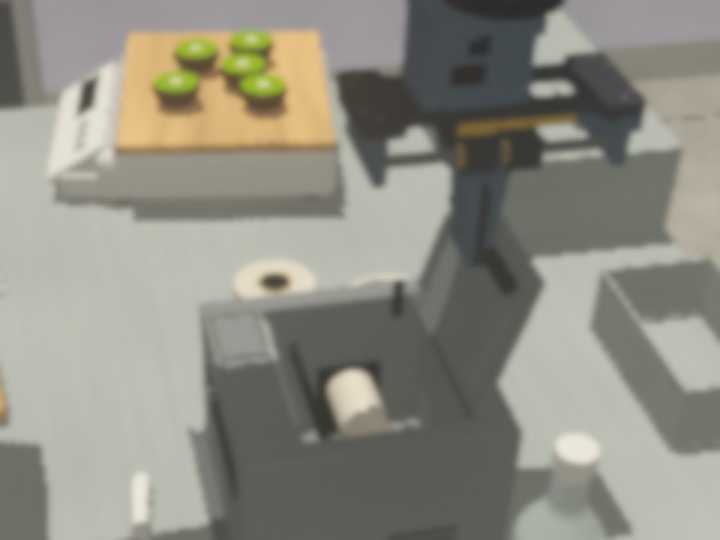

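The cover is back against its stop; the force has risen to 27 N. I'll retreat.

Emit:
arm_command --targets '[0,-1.5,0,0,1,0,-4,0,0,1,0,-8,0,0,1,0,-11,-1,0,1,0,-13,-4,0,1,0,-13,-7,0,1,0,-13,-7,0,1,0,-13,-7,0,1,0,-13,-7,0,1]'

```text
time_s: 10.4
ee_pos: [479.0, 23.6, 292.8]
orientation: [[-0.002, 1.0, -0.006], [1.0, 0.002, -0.001], [-0.001, -0.006, -1.0]]
ft_force: [0.8, 0.2, -0.4]
width: 0.7
```

Emit:
arm_command --targets '[0,0,0,0,1,0,0,0,0,1,0,0,0,0,1,0,0,0,0,1,0,0,0,0,1,0,0,0,0,1,0,0,0,0,1,0,0,0,0,1,0,0,0,0,1,0,0,0,0,1,0,0,0,0,1,0,0,0,0,1]'

```text
time_s: 11.4
ee_pos: [479.0, 23.6, 292.8]
orientation: [[-0.002, 1.0, -0.006], [1.0, 0.002, -0.001], [-0.001, -0.006, -1.0]]
ft_force: [0.5, -0.7, 0.6]
width: 0.6
```

```bash
python3 look.py pics/s6.png; python3 - <<'E'
from h import *
im=imaging.camera("top");cv2.imwrite("pics/t6.png",im[:,:,::-1])
# predicted cover top corners at 1.85 vs 1.1 in s6 zoom
for a in(1.1,1.57,1.7,1.85):
  for y in (96.5,-51.5):print(a,y,((np.array(proj("side",(599-113*np.cos(a)+4*np.sin(a),y,136+113*np.sin(a)+4*np.cos(a))))-[220,60])*3).round())
E
```

```text
t 11.4 p [479.   23.6 292.8] f [ 0.52 -0.73  0.58] w 0.6
[[-0.0017, 1.0, -0.0055], [1.0, 0.0017, -0.0013], [-0.0013, -0.0055, -1.0]] [ 1.000e-03 -7.600e-02  2.108e+00 -1.000e-03  1.115e+00  0.000e+00]
1.1 96.5 [363. 185.]
1.1 -51.5 [421. 305.]
1.57 96.5 [434. 165.]
1.57 -51.5 [503. 282.]
1.7 96.5 [454. 165.]
1.7 -51.5 [525. 281.]
1.85 96.5 [476. 168.]
1.85 -51.5 [549. 284.]
```

View pics/s6.png

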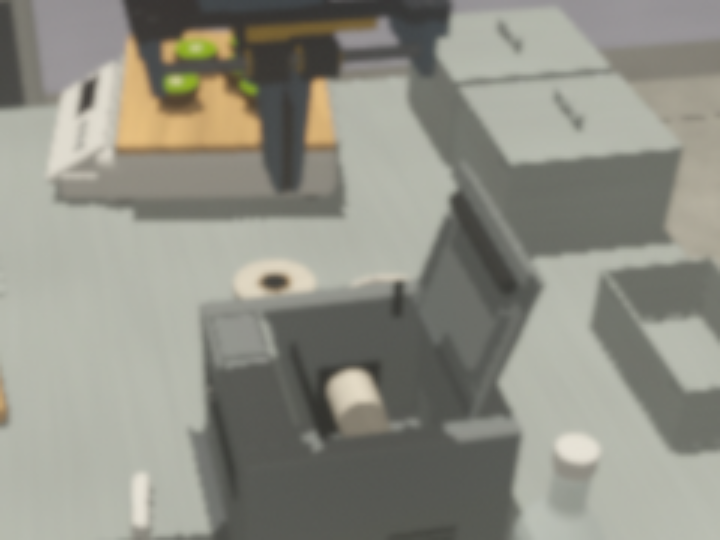

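View pics/t6.png

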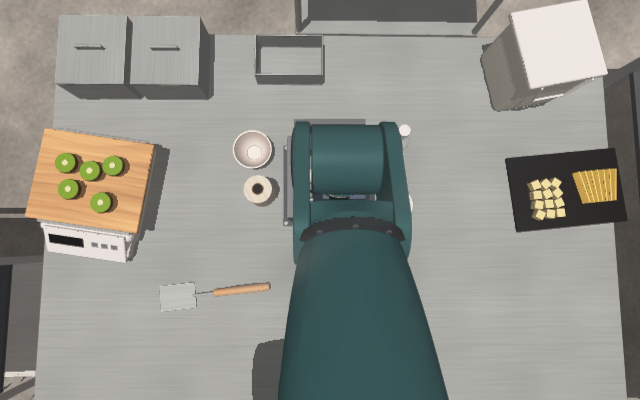

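The cover stays back with its free-edge corners at (470, 170) and (540, 285), which fits about 1.8 rad. The bystanders that are visible haven't moved, and the gripper is clear of everything.

```bash
python3 -c "
from workcell import env;print(env.finish_job())"
```

```text
the job is handed in; nothing more can be done
None
```

The printer is open and the job is handed in; I got no verdict back. I finished at about 11.5 s of the 48 s allowed.

- **Finding the release:** The middle pad was rigid, at about 25 N with no travel. The left pad gave, and I pressed it to its 5 mm stop at 13 N. The cover then sprang up to about 1.1 rad.
- **Opening the cover:** I pushed the cover's edge back to its stop with the shut fingers. The wrist force reached about 32 N against the stop, after almost none during the push. Then I moved the arm clear.
- **Last checks:** One second after I let go, the side picture showed the cover resting at about 1.8 rad. The wrist force was back to noise level, so the gripper was touching nothing.
- **Bystanders:** The bowl, roll, spatula and bottle looked unmoved. The arm hid the marker and tub in the last top view. The marker showed partly in the side view and looked in place. I last saw the tub before the push, but the gripper never came near it.
- **Not measured:** I did not measure the release springing back. The finger was well clear of the pad.

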